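# Hang the measuring cup in the notch of the sink rail

## Task

Pick up the green measuring cup by its thumb tab, lift its hook over the front lip of the aluminium rail, set the hook's toe down in the channel behind the lip, and work it along until it drops fully into the one notch in the orange strip; let go so that the cup hangs there upright. Go gently: cup and rail must never press on each other with more than about 20 newtons, and leave the pot and the glass salt shaker where they are.

Things in the scene. Friction and masses are not known exactly. Their poses are not given: they have to be found in the camera images.
- cup_tab (a point): Centre of the thumb tab, the topmost part of the loose green plastic measuring cup (about 100 g) that stands upright on the counter. An upright block 18 mm along x, 22 mm along y (pinch it across y), 34 mm tall; its centre is 133 mm above the cup's underside. Axes: z up, +x the way the hook points. A 6 mm thick bridge to the hook lies right under the tab.
- cup_toe (a point): Middle of the lower end of the hook's toe, 22 mm to +x of cup_tab and 53 mm below it, same axes. The toe is 8 mm thick (x), 22 mm wide (y) and hangs 30 mm down from the bridge. Between it and the 5 mm thick strap that runs up the cup's side is an open gap of 12 mm; the strap reaches down to 32 mm above the cup's underside.
- cup: The whole measuring cup: bowl 68 mm across and 70 mm high. Origin at the centre of the bowl's underside, axes as for cup_tab (cup_tab is 33 mm to +x and 133 mm up from it).
- rail: Standing hanging rail, 360 mm long along its y, feet fixed. Origin on the counter under the middle of its channel, z up, +x from the front lip to the back wall. The cup hangs on the lip side, hook pointing along the rail's +x. The rail's head sits on rubber bushings: it gives about 1 mm per 2 N pressed down and 1 mm per 2.5 N pushed along y.
- rail_lip (a point): Middle of the top edge of the head's front lip, 141 mm above the counter, 10.5 mm to -x of the channel's middle. The lip is 4 mm thick and goes down as an apron to 75 mm height. The channel behind it is 17 mm wide; its back wall is 4 mm thick and as high as the lip. Black end caps, top 161 mm, close the channel beyond 125 mm either side of the middle. Axes as for the rail.
- rail_channel (a point): Middle of the channel at the height of the hard orange strip's flat top, 127 mm above the counter. The strip has one notch, 27 mm long in y, 12 mm deep, black floor, hard ends. Its middle lies up to 35 mm either side of this point along the rail's y, different each time and not reported: look or feel for it. The strip is clamped in the head; light pushes do not shift it.
- pot: Stainless pot, 170 mm across, 100 mm high, standing on a red trivet 8 mm thick. Origin at the centre of its underside. Leave alone.
- shaker: Glass salt shaker with steel top, 46 mm across, 80 mm high. Origin at the centre of its underside. Leave alone.

How it is judged:
By the outcome, as a careful person would: the job done as asked, in the order asked, and still so for the second after the job is handed in, with the robot touching nothing.
It also fails if it takes over 51 s, if anything falls off the work surface, if the arm or the gripper's body presses on something with over 40 N, if the wrist force passes 120 N, or if a joint passes its speed limit or range.

## Robot

A 6-joint arm with a two-finger parallel gripper is mounted at the origin on the work surface. World frame = base frame: x ahead of the robot, y to its left, z up, the work surface at z = 0. Lengths are in m, angles in rad, forces in N, time in s.
With the tool pointing down it reaches from about 0.25 to 0.8 m from the base axis. Payload 3.9 kg.
Tool frame: the origin (TCP) lies midway between the tips of the shut fingers; the grasp point (between the pads) lies 19 mm behind it; z points along the fingers, y is the line along which they close (so a half turn about z gives the same grasp; the last joint's range is limited). The gripper opens to 85 mm and grips with 20 to 120 N. Pads are 22 mm wide; open, the fingers measure 114 mm over their backs; the gripper's body (76 mm by 85 mm) begins 54 mm behind the grasp point. The pads swing forward as they close: fully open they stand 13 mm farther back than shut.
Start: joints at [1.28, 0.26, -0.138, 1.173, 0, 1.571], TCP at [0.151, 0.503, 0.231] pointing down, gripper open.
Joint ranges: [-2.78, 2.78], [-0.83, 1.72], [-1.28, 1.37], [-1.9, 2.12], [-1.57, 1.48], [-3.14, 3.14]. Speed limits (rad/s): [2.57, 2.57, 3.14, 3.14, 3.14, 3.14].

## Interface

Orientations are given as a unit quaternion [w, x, y, z].
In Python, from rig import manip, camera, camera_params, job gives the robot as it stands.
- The arm moves only by the tool jog_arm, never from a script. Its arguments are lists of equal length, an entry for each row: "xyz": the shift along the tool's x, y, z in m, a list of three; "turn": the turn about the tool's z in rad; "fingers": the opening, from 0 (shut) to 1 (fully open). A call has 1 to 20 rows; each row shifts and turns the commanded pose from where the row before left it, along the tool's axes as they then stand; what a row does not reach is not made up. A row lasts 1/12 s, in which the tool goes at most 41.7 mm and 7.16 degrees, less where a joint would pass 70% of its speed; a pose out of reach is approached as far as the arm can. A call with a gripper value outside its range is refused whole. The fingers move at their own pace and stop on an object; "newtons" is the grip in N (left out, the last holds). Time passes only in rows, so rows that do not move let the fingers close. It gives the time, the measured TCP pose, the force, the opening and the grip force at its end, in the units of the state.
- manip.state(): the state, without advancing time (a new reading comes with each control period).
- camera(name): name is "scene" or "side" or "wrist"; returns the picture (420x560x3 uint8, blue, green, red); there is no depth.
- camera_params(name): a dict with "camera_matrix" (3x3 intrinsics, pixels), "world_from_camera" (4x4, takes a point from camera to world coordinates). Camera axes: x right, y down, z forward; pixel columns grow to the right and rows downward; lengths in m; the calibration is good to about 2 mm. A picture is of the moment at which its call begins: read the wrist's pose just before it. camera_params takes no time and is no camera call; for the wrist camera it gives the pose at the moment of the call.
- job.finish_job(): hands the job in; it is judged then, once.
The state is a dict: "t": time; "qpos": joint angles; "joint_velocities": joint speeds; "joint_torque": joint torques, N m; "position": TCP position; "eef_rot": TCP orientation; "contact_force": force on the tool from outside, world axes, zero at the start; "ft_torque": the same for the moment, N m; "width": finger opening in m; "finger_force": force on a finger pad.
Only numpy, scipy, OpenCV 4.12 (cv2) and the standard library are available. Lean on these libraries where they do the work, as an engineer would, in place of code of your own. Each camera call takes 0.05 s, during which the arm holds its last target. There are 200 camera calls.

## Working session

There is one attempt and no reset: what is moved stays moved. The work goes in short steps, Python scripts to look and compute and a tool call to move; the robot and the scene stay as the last step left them, time stands still between calls to the robot, and variables do not carry over. Pictures are saved under pics/ and viewed, at most 10 in all, crops included, and the job is handed in when it is done.

Besides the shell and the picture viewer there is one more tool, called by a JSON object that holds its "fn" and its "kwargs". jog_arm: Moves the arm, as the interface text tells. Its arguments: {"type":"object","properties":{"xyz":{"type":"array","items":{"type":"array","items":{"type":"number"}}},"turn":{"type":"array","items":{"type":"number"}},"fingers":{"type":"array","items":{"type":"number"}},"newtons":{"type":"number"}},"required":["xyz","turn","fingers"]}

```bash
mkdir -p pics; python3 - <<'E'
from rig import manip,camera,camera_params
import cv2,numpy as np
s=manip.state(); print(s)
a=camera("scene");b=camera("side");w=camera("wrist")
cv2.imwrite("pics/scene.png",a);cv2.imwrite("pics/side.png",b);cv2.imwrite("pics/wrist.png",w)
for n in("scene","side","wrist"):
    p=camera_params(n);print(n,np.round(p["camera_matrix"],1).tolist(),np.round(p["world_from_camera"],3).tolist())
E
```

```text
{'t': 0.0, 'qpos': array([ 1.28000878e+00,  2.60684033e-01, -1.39395188e-01,  1.17272786e+00,
       -1.31402612e-05,  1.57079587e+00]), 'joint_velocities': array([ 3.48320733e-04, -8.07461171e-05, -6.22687164e-04, -4.43297970e-04,
       -4.39254279e-04, -2.90124866e-03]), 'joint_torque': array([-2.36131336e-04, -4.05677462e+01,  2.53923011e+01,  1.87042099e-02,
       -1.79076892e-05,  2.73785794e-06]), 'position': array([0.15032252, 0.50228151, 0.23045504]), 'eef_rot': array([-1.39160680e-04,  1.44881750e-01,  9.89448466e-01, -9.95722205e-04]), 'contact_force': array([ 0.232057  , -0.54233873, -0.11490202]), 'ft_torque': array([ 0.04071378,  0.01223246, -0.05717931]), 'finger_force': 0.0, 'width': 0.08525637352129957}
scene [[428.7, 0.0, 282.3], [0.0, 428.7, 206.6], [0.0, 0.0, 1.0]] [[0.021, 0.816, -0.577, 1.163], [1.0, -0.008, 0.024, -0.041], [0.015, -0.578, -0.816, 0.96], [0.0, 0.0, 0.0, 1.0]]
side [[427.2, 0.0, 283.1], [0.0, 427.2, 212.6], [0.0, 0.0, 1.0]] [[0.988, -0.106, 0.114, 0.458], [-0.154, -0.57, 0.807, -0.769], [-0.021, -0.815, -0.579, 0.641], [0.0, 0.0, 0.0, 1.0]]
wrist [[292.2, 0.0, 279.2], [0.0, 292.2, 207.2], [0.0, 0.0, 1.0]] [[0.288, 0.917, 0.275, 0.08], [0.958, -0.276, -0.083, 0.523], [-0.0, 0.288, -0.958, 0.374], [0.0, 0.0, 0.0, 1.0]]
```

View pics/scene.png

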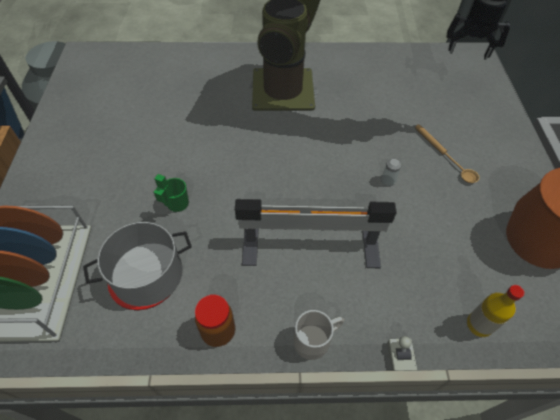

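View pics/side.png

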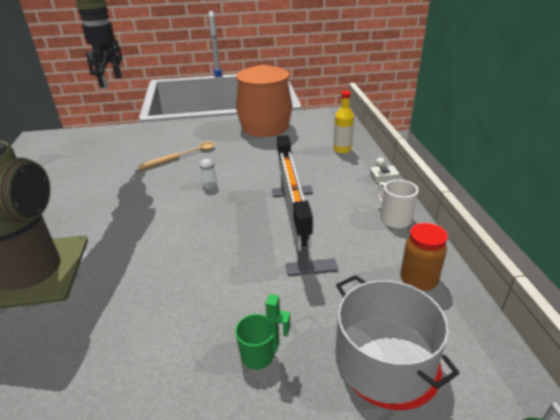

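The scene view has the cup at about (172,193), the rail from (248,208) to (381,212), the pot at (138,260) and the shaker at (392,170). The side view has the cup tab at (273,308) and the rail ends at (284,145) and (303,218). I'll zoom in to get the directions of the hook and the lip.

```bash
python3 - <<'E'
import cv2,numpy as np
a=cv2.imread("pics/scene.png");b=cv2.imread("pics/side.png")
R=lambda i,x0,y0,x1,y1,w,h:cv2.resize(i[y0:y1,x0:x1],(w,h),interpolation=cv2.INTER_CUBIC)
m=np.zeros((600,800,3),np.uint8)
m[:280,:800]=R(a,230,180,410,243,800,280)
m[285:600,:315]=R(a,135,165,205,235,315,315)
m[285:600,320:550]=R(b,270,130,343,230,230,315)
m[285:600,555:800]=R(b,230,290,300,380,245,315)
cv2.imwrite("pics/m1.png",m)
E
```

```text
(no output)
```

View pics/m1.png

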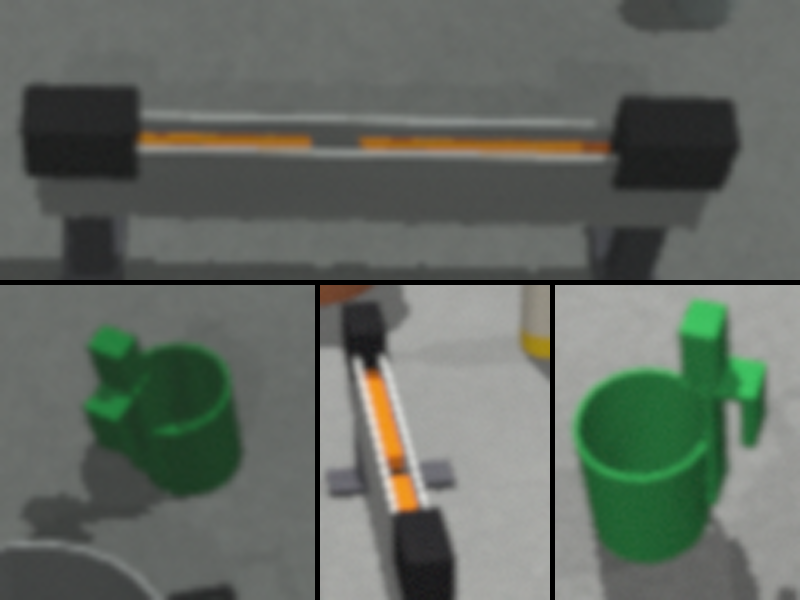

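View pics/wrist.png

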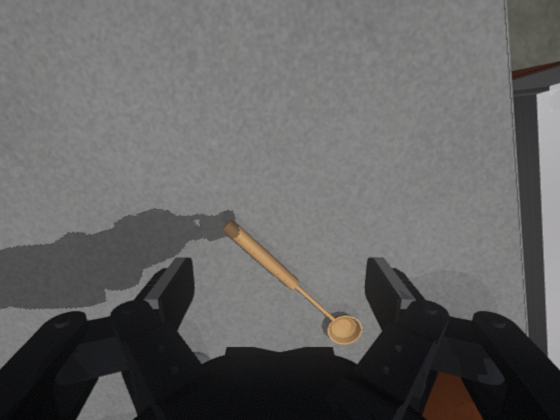

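The wall plate facing +x, on the scene camera's side, is tall. The notch appears in the scene at columns 300–311, near row 212. Next I'll cast rays for the rail, cup and notch.

```bash
cat > h.py <<'E'
import numpy as np,cv2
from rig import manip,camera,camera_params
def ray(n,uv,P=None):
    P=P or camera_params(n);T=np.array(P["world_from_camera"]);K=np.array(P["camera_matrix"])
    d=T[:3,:3]@np.linalg.inv(K)@[uv[0],uv[1],1];return T[:3,3],d/np.linalg.norm(d)
def onz(n,uv,z,P=None):
    o,d=ray(n,uv,P);return o+d*(z-o[2])/d[2]
def two(r1,r2):
    (o1,d1),(o2,d2)=r1,r2
    st=np.linalg.lstsq(np.c_[d1,-d2],o2-o1,rcond=None)[0]
    a,b=o1+st[0]*d1,o2+st[1]*d2
    return (a+b)/2,np.linalg.norm(a-b)
E
python3 - <<'E'
from h import *
np.set_printoptions(precision=4,suppress=True)
s=lambda x,y:(230+x*180/800,180+y*63/280)
d=lambda x,y:(270+(x-320)*73/230,130+(y-285)*100/315)
for nm,p,z in[("far wall L",(145,113),.141),("far wall R",(595,122),.141),("near L",(140,149),.141),("near R",(610,157),.141),("apron bot L",(140,213),.075),("apron bot R",(600,222),.075),("notchA",(312,140),.127),("notchB",(360,141),.127),("capL topfar",(25,87),.161),("capL topnear",(22,122),.161),("capR far r",(733,99),.161)]:
    print(nm,onz("scene",s(*p),z))
for nm,p,z in[("-x wall near",(390,510),.141),("-x wall far",(357,360),.141),("+x wall near",(427,510),.141),("+x far",(388,360),.141),("foot left",(330,480),.005),("foot right",(453,475),.005),("notch near",(402,474),.127),("notch far",(397,462),.127)]:
    print(nm,onz("side",d(*p),z))
c=lambda x,y:(135+x*70/315,165+(y-285)*70/315)
e=lambda x,y:(230+(x-555)*70/245,290+(y-285)*90/315)
for nm,p,q in[("tabtop",(113,343),(706,313)),("hook top",(108,404),(746,372)),("rim",(182,388),(642,422))]:
    print(nm,two(ray("scene",c(*p)),ray("side",e(*q))))
print("tabtop z.15",onz("scene",c(113,343),.15),onz("side",e(706,313),.15))
print("hook z.116",onz("scene",c(106,403),.116),onz("side",e(746,370),.116))
print("rim .07",onz("scene",c(182,388),.07),onz("side",e(642,422),.07))
E
```

```text
far wall L [ 0.5799 -0.0622  0.141 ]
far wall R [0.5882 0.175  0.141 ]
near L [ 0.6029 -0.0647  0.141 ]
near R [0.6106 0.1799 0.141 ]
apron bot L [ 0.6003 -0.0664  0.075 ]
apron bot R [0.6091 0.1863 0.075 ]
notchA [0.5885 0.0262 0.127 ]
notchB [0.5894 0.0517 0.127 ]
capL topfar [ 0.577 -0.124  0.161]
capL topnear [ 0.5992 -0.1246  0.161 ]
capR far r [0.5884 0.2436 0.161 ]
-x wall near [ 0.5816 -0.0362  0.141 ]
-x wall far [0.5924 0.1791 0.141 ]
+x wall near [ 0.6057 -0.0407  0.141 ]
+x far [0.6166 0.1743 0.141 ]
foot left [0.5715 0.2193 0.005 ]
foot right [0.6788 0.2072 0.005 ]
notch near [0.6012 0.0279 0.127 ]
notch far [0.6006 0.0445 0.127 ]
tabtop (array([ 0.504 , -0.3094,  0.1519]), np.float64(0.0005838764465358906))
hook top (array([ 0.52 , -0.317,  0.119]), np.float64(0.0007644564265740688))
rim (array([ 0.471 , -0.2933,  0.0677]), np.float64(0.0037015799311242606))
tabtop z.15 [ 0.5021 -0.3099  0.15  ] [ 0.5044 -0.3078  0.15  ]
hook z.116 [ 0.5166 -0.319   0.116 ] [ 0.5208 -0.3136  0.116 ]
rim .07 [ 0.4708 -0.2919  0.07  ] [ 0.4723 -0.2968  0.07  ]
```

```bash
python3 - <<'E'
from h import *
np.set_printoptions(precision=1,suppress=True)
P=camera_params("side");T=np.linalg.inv(P["world_from_camera"]);K=np.array(P["camera_matrix"])
def pj(p):
    q=K@(T@[*p,1])[:3];return q[:2]/q[2]
b=cv2.imread("pics/side.png")
for y in(0.,.06,.12):
    x=.581+.035*y
    for z in(.141,.115,.075):print(y,z,pj((x,y,z)))
print("near foot",onz("side",(287,268),.005).round(3),onz("side",(337,266),.005).round(3))
c=cv2.resize(b[135:285,255:345],(480,800)[:2] and (360,600),interpolation=cv2.INTER_CUBIC)
lab=cv2.convertScaleAbs(c,alpha=1.6,beta=-40)
g=cv2.resize(cv2.imread("pics/scene.png")[190:275,235:345],(440,340),interpolation=cv2.INTER_CUBIC)
m=np.zeros((600,800,3),np.uint8);m[:,:360]=lab;m[:340,360:]=cv2.convertScaleAbs(g,alpha=1.8)
cv2.imwrite("pics/m2.png",m)
E
```

```text
0.0 0.141 [289.1 192.3]
0.0 0.115 [289.2 202.2]
0.0 0.075 [289.5 217. ]
0.06 0.141 [285.6 178.2]
0.06 0.115 [285.8 187.9]
0.06 0.075 [286.1 202.2]
0.12 0.141 [282.5 165.4]
0.12 0.115 [282.8 174.8]
0.12 0.075 [283.1 188.8]
near foot [ 0.6 -0.1  0. ] [ 0.7 -0.1  0. ]
```

View pics/m2.png

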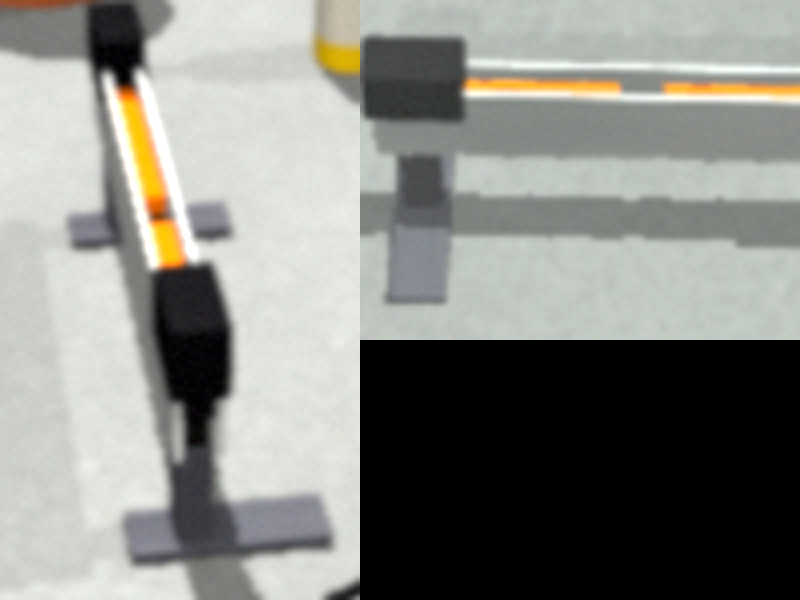

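```bash
python3 - <<'E'
from h import *
np.set_printoptions(precision=4,suppress=True)
P=camera_params("side");T=np.linalg.inv(P["world_from_camera"]);K=np.array(P["camera_matrix"])
def pj(p):
    q=K@(T@[*p,1])[:3];return ((q[:2]/q[2])-[255,135])*4
for x in(.577,.581,.599,.603):
  for z in(.141,.075):print(x,z,pj((x,-.122,z)).round(0))
s=lambda x,y:(255+x/4,135+y/4)
for q in[(128,540),(330,535),(70,228),(230,220)]:print(q,onz("side",s(*q),.006))
t=lambda x,y:(235+(x-360)/4,190+y/4)
for q in[(390,300),(445,300)]:print(q,onz("scene",t(*q),.003))
b=cv2.imread("pics/side.png")
print(b[228:256:2,288:312].mean(2).astype(int))
a=cv2.imread("pics/scene.png").mean(2).astype(int)
print(a[205:236,270],a[205:236,345])
E
```

```text
0.577 0.141 [170. 364.]
0.577 0.075 [170. 468.]
0.581 0.141 [178. 363.]
0.581 0.075 [178. 467.]
0.599 0.141 [215. 359.]
0.599 0.075 [213. 463.]
0.603 0.141 [223. 358.]
0.603 0.075 [221. 462.]
(128, 540) [ 0.5584 -0.0971  0.006 ]
(330, 535) [ 0.6662 -0.1125  0.006 ]
(70, 228) [0.5694 0.2176 0.006 ]
(230, 220) [0.6796 0.2071 0.006 ]
(390, 300) [ 0.6632 -0.115   0.003 ]
(445, 300) [ 0.6637 -0.0808  0.003 ]
[[161 158 144 124 107 101  93  76  51  34  28  28  28  27  24  29  26  30
   26  29  24  27  26  46]
 [163 163 156 139 115 104  97  83  60  34  26  25  24  31  25  25  28  25
   27  27  28  31  34  51]
 [162 163 160 149 130 110  98  90  71  49  32  30  29  28  30  30  29  24
   30  29  28  29  33  54]
 [164 164 161 148 126 109 101  96  83  64  47  40  35  30  26  28  26  26
   28  30  39  60  79 101]
 [165 166 164 160 143 120 104 100  97  95 100 101  78  52  31  29  25  29
   28  39  63  96 123 143]
 [163 162 163 163 153 134 112 101  99 104 115 115  94  56  33  28  31  30
   35  45  70 102 130 150]
 [162 161 164 163 155 138 114 101  99 104 119 125 106  71  37  27  28  32
   48  71  98
[... 275 characters left out ...]
53  47  45  49
   57  76 104 126 141 153]
 [166 167 165 166 166 166 161 141 113 100 116 131 117  88  67  63  62  65
   65  77 106 131 145 156]
 [165 165 165 164 165 167 162 143 114  92  97 105  95  74  65  62  61  62
   63  76 104 135 155 166]
 [163 165 164 165 164 164 163 153 128  95  70  64  64  63  64  62  61  64
   62  71  92 119 146 162]
 [165 166 166 165 165 167 166 158 137  99  67  61  62  62  60  61  63  61
   63  71  93 120 146 159]]
[128 123  94  78  84  96  96 114 133 102  77  74  74  75  74  74  73  74
  73  73  74  74  75  80  96 104 108 110 109 110 110] [101 114 136 105  80  78  85  93 112 133 125  95  79  76  77  76  76  76
  76  75  75  76  76  76  80  92 104 109 111 110 110]
```

{"fn": "jog_arm", "kwargs": {"xyz": [[-0.02, -0.02, -0.004], [-0.02, -0.02, -0.004], [-0.02, -0.02, -0.004], [-0.02, -0.02, -0.004], [-0.02, -0.02, -0.004], [-0.02, -0.02, -0.004], [-0.02, -0.02, -0.004], [-0.02, -0.02, -0.004], [-0.02, -0.02, -0.004], [-0.02, -0.02, -0.004], [-0.02, -0.02, -0.004], [-0.02, -0.02, -0.004], [-0.02, -0.02, -0.004], [-0.02, -0.02, -0.004], [-0.02, -0.02, -0.004], [-0.02, -0.02, -0.004], [-0.02, -0.02, -0.004], [0, 0, 0], [0, 0, 0]], "turn": [0, 0, 0, 0, 0, 0, 0, 0, 0, 0, 0, 0, 0, 0, 0, 0, 0, 0, 0], "fingers": [1, 1, 1, 1, 1, 1, 1, 1, 1, 1, 1, 1, 1, 1, 1, 1, 1, 1, 1]}}

```text
t: 1.73
position: [0.3791, 0.0789, 0.2992]
eef_rot: [-0.0, 0.147, 0.989, 0.0]
contact_force: [-0.3, 0.4, -0.2]
width: 0.0855
finger_force: 0.0
```

```bash
python3 - <<'E'
from h import *
import pickle
s=manip.state();P=camera_params("wrist");w=camera("wrist");cv2.imwrite("pics/w2.png",w);pickle.dump(P,open("w2.pkl","wb"))
print(s["t"],s["qpos"].round(3),s["position"].round(4),s["eef_rot"].round(4))
E
```

```text
1.7333 [ 2.05e-01 -1.00e-03 -2.72e-01  1.30e+00  0.00e+00  4.99e-01] [0.3791 0.0789 0.2992] [-2.000e-04  1.466e-01  9.892e-01  1.000e-04]
```

View pics/w2.png

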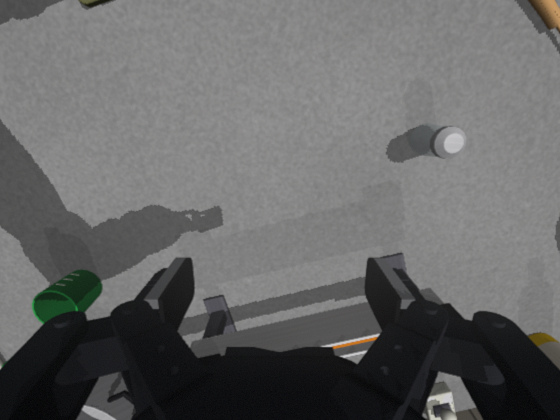

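```bash
python3 - <<'E'
from h import *
import pickle
P=pickle.load(open("w2.pkl","rb"));T=np.linalg.inv(P["world_from_camera"]);K=np.array(P["camera_matrix"])
def pj(p):
    q=K@(T@[*p,1])[:3];return (q[:2]/q[2]).round(0)
for y in(0.,.06,.12,.16):
    x=.5775+.035*(y+.0)
    print(y,[pj((x+.002,y,z)).tolist() for z in(.141,.12,.075)],pj((x+.02,y,.141)))
w=cv2.imread("pics/w2.png");print(w[270:370:2,350].mean(1).astype(int));print(w[270:370:2,305].mean(1).astype(int))
m=cv2.resize(w[240:400,100:440],(800,376),interpolation=cv2.INTER_CUBIC);cv2.imwrite("pics/m3.png",cv2.convertScaleAbs(m,alpha=2))
E
```

```text
0.0 [[266.0, 356.0], [267.0, 344.0], [268.0, 322.0]] [270. 367.]
0.06 [[312.0, 346.0], [310.0, 334.0], [307.0, 313.0]] [316. 357.]
0.12 [[359.0, 336.0], [355.0, 324.0], [347.0, 304.0]] [362. 347.]
0.16 [[391.0, 329.0], [385.0, 318.0], [374.0, 297.0]] [394. 340.]
[137 137 136 132 135  92  91  88  91  86  87  88  86  87 115 132 130 129
  88  85  84  84  86  86  85  83  85  84  85  85  85  86  86  85  83 187
 165 112  85  78  76  78 191 159 135  79  15  16  19  20]
[134 135 138 136 132 132 133 137 135 134  89  87  89  91  86  84  87  88
 134 137 132 137 133  89  85  86  85  83  85  84  84  86  83  84  84  84
  86  83  73  23  25  25  24  20  20  21  22  21  21  17]
```

View pics/m3.png

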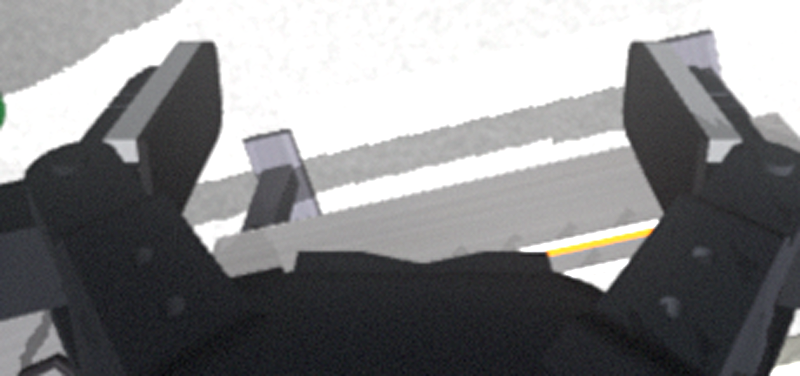

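```bash
python3 - <<'E'
from h import *
import pickle
P=pickle.load(open("w2.pkl","rb"))
for r in(280,297):print("w2 shadow",onz("w",(350,r),0,P).round(3))
for r in(222,224,228,240):print("scene ray",r,onz("scene",(300,r),0).round(3))
a=cv2.imread("pics/scene.png");print(a[200:256,330].tolist())
Pc=camera_params("scene");T=np.linalg.inv(Pc["world_from_camera"]);K=np.array(Pc["camera_matrix"])
for x,z in((.583,.075),(.603,.115),(.603,.075),(.603,.141)):
    q=K@(T@[x,.08,z,1])[:3];print(x,z,(q[:2]/q[2]).round(1))
E
```

```text
w2 shadow [0.596 0.139 0.   ]
w2 shadow [0.628 0.132 0.   ]
scene ray 222 [0.535 0.034 0.   ]
scene ray 224 [0.541 0.034 0.   ]
scene ray 228 [0.554 0.033 0.   ]
scene ray 240 [0.591 0.032 0.   ]
[[100, 102, 99], [101, 104, 101], [101, 103, 100], [100, 103, 100], [100, 103, 99], [104, 107, 103], [122, 125, 121], [139, 141, 137], [108, 110, 106], [81, 83, 81], [71, 84, 95], [49, 96, 135], [30, 104, 158], [81, 118, 162], [130, 140, 151], [109, 113, 111], [83, 86, 83], [77, 80, 77], [78, 79, 77], [77, 79, 76], [76, 78, 76], [76, 78, 76], [76, 77, 75], [75, 77, 75], [76, 77, 76], [76, 78, 76], [76, 78, 76], [75, 78, 76], [76, 79, 76], [81, 84, 81], [95, 98, 95], [105, 109, 105], [108, 111, 108], [108, 112, 108], [107, 111, 108], [108, 112, 108], [106, 110, 106], [106, 109, 106], [106, 109, 105], [99, 103, 99], [81, 83, 80], [72, 75, 72], [71, 73, 70], [70, 73, 71], [71, 73, 71], [72, 75, 72], [72, 74, 72], [71, 74, 71], [70, 73, 70], [71, 74, 72], [70, 72, 70], [80, 83, 80], [102, 105, 101], [107, 111, 107], [107, 111, 107], [108, 112, 108]]
0.583 0.075 [320.8 221.4]
0.603 0.115 [322.9 219.2]
0.603 0.075 [321.4 228.3]
0.603 0.141 [324. 213.]
```

{"fn": "jog_arm", "kwargs": {"xyz": [[-0.0166, -0.024, 0.0036], [-0.0166, -0.024, 0.0036], [-0.0166, -0.024, 0.0036], [-0.0166, -0.024, 0.0036], [-0.0166, -0.024, 0.0036], [-0.0166, -0.024, 0.0036], [-0.0166, -0.024, 0.0036], [-0.0166, -0.024, 0.0036], [-0.0166, -0.024, 0.0036], [-0.0166, -0.024, 0.0036], [-0.0166, -0.024, 0.0036], [-0.0166, -0.024, 0.0036], [-0.0166, -0.024, 0.0036], [-0.0166, -0.024, 0.0036], [0, 0, 0], [0, 0, 0], [0, 0, 0], [0, 0, 0]], "turn": [0, 0, 0, 0, 0, 0, 0, 0, 0, 0, 0, 0, 0, 0, 0.08, 0.08, 0, 0], "fingers": [1, 1, 1, 1, 1, 1, 1, 1, 1, 1, 1, 1, 1, 1, 1, 1, 1, 1]}}

```text
t: 3.28
position: [0.5054, -0.3072, 0.2484]
eef_rot: [-0.001, 0.222, 0.975, 0.0]
contact_force: [-0.4, 0.8, 0.4]
width: 0.085
finger_force: 0.0
```

```bash
python3 - <<'E'
from h import *
import pickle
s=manip.state();P=camera_params("wrist");w=camera("wrist");cv2.imwrite("pics/w3.png",w);pickle.dump(P,open("w3.pkl","wb"))
print(s["t"],s["qpos"].round(3),s["position"].round(4),s["eef_rot"].round(4))
cv2.imwrite("pics/w3b.png",cv2.resize(cv2.convertScaleAbs(w,alpha=1.7),(800,600),interpolation=cv2.INTER_CUBIC))
E
```

```text
3.2833 [-0.546  0.371  0.068  1.27   0.    -0.1  ] [ 0.5054 -0.3072  0.2484] [-6.000e-04  2.215e-01  9.751e-01  4.000e-04]
```

View pics/w3b.png

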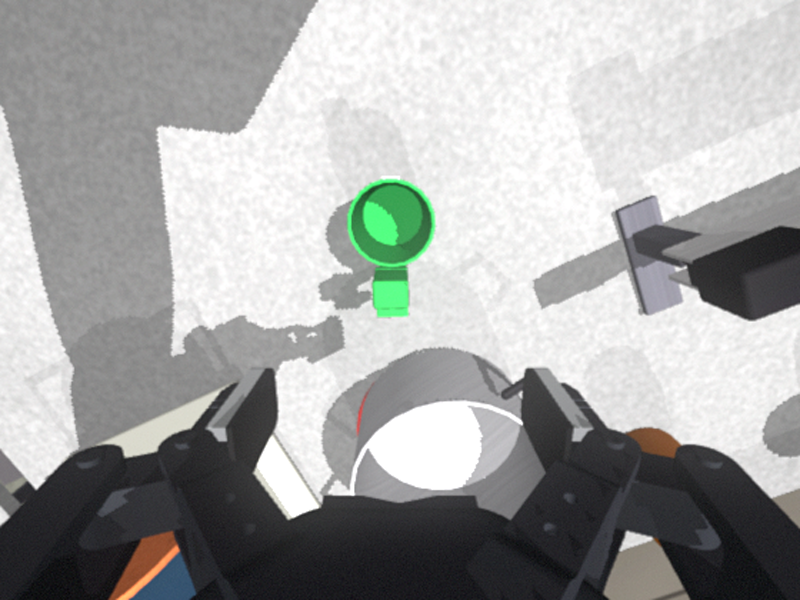

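```bash
python3 - <<'E'
from h import *
import pickle
P=pickle.load(open("w3.pkl","rb"));w=cv2.imread("pics/w3.png")
c=cv2.resize(w[130:230,420:560],(800,571),interpolation=cv2.INTER_CUBIC);cv2.imwrite("pics/m4.png",cv2.convertScaleAbs(c,alpha=2))
T=np.linalg.inv(P["world_from_camera"]);K=np.array(P["camera_matrix"])
def pj(p):
    q=K@(T@[*p,1])[:3];return (((q[:2]/q[2])-[420,130])*800/140).round(0)
for x in(.576,.600):
  for z in(.161,.141,.115,.075):print(x,z,pj((x,-.122,z)))
g=cv2.inRange(cv2.cvtColor(w,cv2.COLOR_BGR2HSV),(45,150,120),(75,255,255))
n,l,st,ce=cv2.connectedComponentsWithStats(g)
for i in range(1,n):
    if st[i,4]>60:print(st[i],ce[i].round(1))
E
```

```text
0.576 0.161 [587. 354.]
0.576 0.141 [483. 323.]
0.576 0.115 [369. 290.]
0.576 0.075 [228. 248.]
0.6 0.161 [623. 498.]
0.6 0.141 [518. 458.]
0.6 0.115 [404. 413.]
0.6 0.075 [261. 358.]
[244 126  60  61 345] [271.6 155.7]
[254 141  25  31 504] [265.6 156.5]
[261 197  24  24 542] [273.2 208.2]
```

View pics/m4.png

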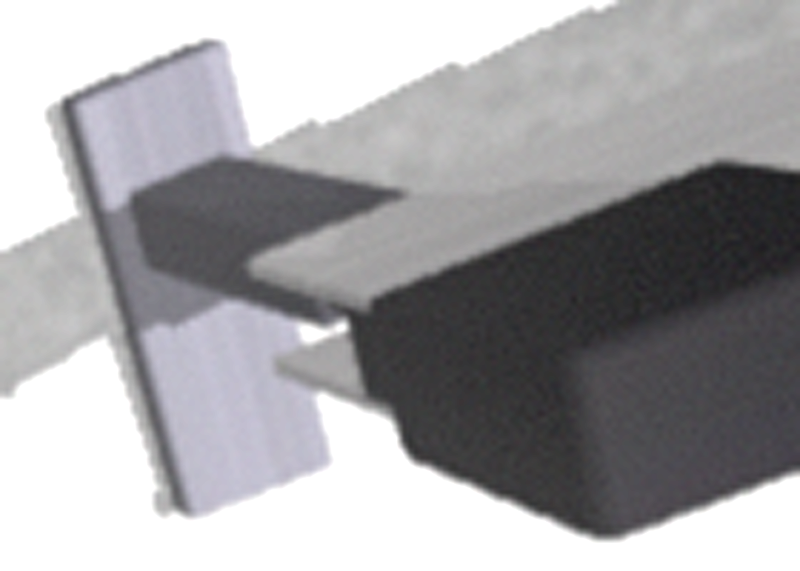

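The wrist view has the tab top at about (273,207) and the bowl rim centre at about (273,155). The rail end has plates down both sides. I take the robot-facing (-x) wall as the front lip: the feet reach backwards, and the hook already points roughly +x.

```bash
python3 - <<'E'
from h import *
import pickle
P=pickle.load(open("w3.pkl","rb"));w=cv2.imread("pics/w3.png")
h=cv2.cvtColor(w,cv2.COLOR_BGR2HSV);g=cv2.inRange(h,(45,120,20),(75,255,255))
ys,xs=np.where(g[:192]>0);c,r=cv2.minEnclosingCircle(np.c_[xs,ys].astype(np.float32)[ys<185]);print("rim",c,r)
print(h[186:226,273,2]); print(h[206,255:290,2])
np.set_printoptions(precision=4,suppress=True)
B=onz("w",c,.07,P)
for row in(206,207):
    t=onz("w",(273,row),.15,P);v=t-B;print(t,B,np.hypot(*v[:2]),np.degrees(np.arctan2(v[1],v[0])))
l,rr=onz("w",(261,207),.15,P),onz("w",(285,207),.15,P);print(l,rr,np.linalg.norm(l-rr),np.degrees(np.arctan2(*(l-rr)[:2])))
s=manip.state();from scipy.spatial.transform import Rotation as R
q=s["eef_rot"];M=R.from_quat([*q[1:],q[0]]).as_matrix();print(M)
d=t-s["position"];print("tool shift",M.T@d)
E
```

```text
rim (273.1611633300781, 155.50827026367188) 30.793241500854492
[138 101 113  82  79  79  79  80  80  82 106 147 163 166 165 165 165 164
 163 165 163 164 164 163 163 163 162 162 158 146 149 163 163 162 164 151
 123 135 138 139]
[ 87  86  86  86  92 105 120 149 164 163 163 162 163 162 164 164 164 164
 163 164 163 164 164 164 164 163 163 164 163 158 135 114 135 138 138]
[ 0.5016 -0.3116  0.15  ] [ 0.4705 -0.2979  0.07  ] 0.03389822030472191 -23.767160982498385
[ 0.5024 -0.312   0.15  ] [ 0.4705 -0.2979  0.07  ] 0.034797062375411844 -23.82520590794483
[ 0.4979 -0.3213  0.15  ] [ 0.5069 -0.3027  0.15  ] 0.02070882372719576 -154.30902662643945
[[-0.9017  0.4323 -0.0005]
 [ 0.4323  0.9017  0.0006]
 [ 0.0007  0.0003 -1.    ]]
tool shift [ 0.0006 -0.0055  0.0987]
```

{"fn": "jog_arm", "kwargs": {"xyz": [[0.001, -0.005, 0.02], [0, 0, 0.02], [0, 0, 0.02], [0, 0, 0.02], [0, 0, 0.02], [0, 0, 0.015], [0, 0, 0.01], [0, 0, 0.008], [0, 0, 0], [0, 0, 0], [0, 0, 0], [0, 0, 0], [0, 0, 0], [0, 0, 0], [0, 0, 0], [0, 0, 0], [0, 0, 0]], "turn": [-0.015, 0, 0, 0, 0, 0, 0, 0, 0, 0, 0, 0, 0, 0, 0, 0, 0], "fingers": [1, 1, 1, 1, 1, 1, 1, 1, 1, 0, 0, 0, 0, 0, 0, 0, 0], "newtons": 40}}

```text
t: 4.75
position: [0.5024, -0.3131, 0.1165]
eef_rot: [0.001, 0.216, 0.976, -0.0]
contact_force: [1.1, 0.1, 3.2]
width: 0.0215
finger_force: 42.9
```

Grasped, with a width of 21.5 mm. I'll lift, turn to the rail's direction, and check the hold.

{"fn": "jog_arm", "kwargs": {"xyz": [[0, 0, -0.01], [0, 0, -0.02], [0, 0, -0.03], [0, 0, -0.03], [0, 0, -0.03], [0, 0, 0], [0, 0, 0], [0, 0, 0], [0, 0, 0], [0, 0, 0]], "turn": [0, 0, 0, 0, 0, -0.1, -0.1, -0.1, -0.095, 0], "fingers": [0, 0, 0, 0, 0, 0, 0, 0, 0, 0]}}

```text
t: 5.58
position: [0.5017, -0.3128, 0.2362]
eef_rot: [-0.0, 0.02, 1.0, 0.0]
contact_force: [0.5, 0.6, -0.1]
width: 0.0213
finger_force: 42.4
```

```bash
python3 - <<'E'
from h import *
np.set_printoptions(precision=4,suppress=True)
a=camera("scene");g=a.mean(2)
# ridge rows of both white wall tops in scene
def fit(r0,r1):
    pts=[]
    for u in range(266,364,2):
        lo=int(r0+(u-266)*2/100.);c=g[lo:lo+r1,u];c=np.clip(c-c.min()-15,0,None);pts.append(onz("scene",(u,lo+(c*np.arange(len(c))).sum()/c.sum()),.141))
    p=np.array(pts);k=np.polyfit(p[:,1],p[:,0],1);print(k,(p[:,0]-np.polyval(k,p[:,1])).std());return k
f=fit(202,6);n=fit(210,7)
h=cv2.cvtColor(a,cv2.COLOR_BGR2HSV);o=cv2.inRange(h[200:222],(5,120,80),(25,255,255))
print((o>0).sum(0)[260:370])
for u in(300,311.5):print(onz("scene",(u,211.5),.127))
gm=cv2.inRange(h,(45,120,40),(75,255,255));print(cv2.boundingRect(gm))
s=manip.state();print(s["t"],s["position"],s["eef_rot"],s["contact_force"],s["width"],s["qpos"])
E
```

```text
[0.0328 0.5818] 0.00039862680429070046
[0.038  0.6022] 0.0005940658591762111
[0 2 2 2 2 2 2 2 2 2 2 2 2 2 2 3 3 3 3 3 3 3 3 3 3 3 3 3 3 3 3 3 3 3 3 3 3
 3 3 2 0 0 0 0 0 0 0 0 0 0 0 2 2 2 2 2 2 2 2 2 2 2 2 2 2 2 3 3 3 3 3 3 3 3
 3 3 3 3 3 3 3 3 3 3 3 3 3 3 3 2 2 2 2 2 2 2 2 2 2 2 2 2 2 2 2 2 2 0 0 0]
[0.5885 0.0257 0.127 ]
[0.5888 0.0529 0.127 ]
(0, 140, 175, 144)
5.6333 [ 0.5017 -0.3128  0.2361] [-0.0002  0.0214  0.9998  0.0001] [-0.1439  0.0685 -1.4412] 0.021343257367174944 [-0.5574  0.3735  0.0403  1.2381 -0.0001 -0.5146]
```

{"fn": "jog_arm", "kwargs": {"xyz": [[-0.001, 0.014, 0], [-0.0025, 0.026, 0], [-0.0025, 0.027, 0], [-0.0025, 0.027, 0], [-0.0025, 0.027, 0], [-0.0025, 0.027, 0], [-0.0025, 0.027, 0], [-0.0025, 0.027, 0], [-0.0025, 0.027, 0], [-0.0025, 0.027, 0], [-0.0025, 0.027, 0], [-0.0025, 0.027, 0.006], [-0.002, 0.017, 0.01], [0, 0, 0.014], [0, 0, 0], [0, 0, 0]], "turn": [0, 0, 0, 0, 0, 0, 0, 0, 0, 0, 0, 0, 0, 0, 0, 0], "fingers": [0, 0, 0, 0, 0, 0, 0, 0, 0, 0, 0, 0, 0, 0, 0, 0]}}

```text
t: 6.97
position: [0.5446, 0.0132, 0.2054]
eef_rot: [-0.001, 0.021, 1.0, -0.0]
contact_force: [0.9, -0.4, -0.8]
width: 0.0212
finger_force: 42.3
```

```bash
python3 - <<'E'
from h import *
s=manip.state();print(s["t"],s["position"].round(4),s["contact_force"].round(2),s["width"])
a=camera("scene");b=camera("side");cv2.imwrite("pics/s5.png",a);cv2.imwrite("pics/d5.png",b)
R=lambda i,x0,y0,w,h:cv2.resize(i[y0:y0+h,x0:x0+w],(w*5,h*5),interpolation=cv2.INTER_CUBIC)
m=np.zeros((600,800,3),np.uint8);m[:,:400]=R(a,260,140,80,120);m[:,400:]=R(b,235,120,80,120)
cv2.imwrite("pics/m5.png",cv2.convertScaleAbs(m,alpha=1.4))
E
```

```text
6.9667 [0.5446 0.0132 0.2054] [ 0.9  -0.36 -0.82] 0.02124135083785694
```

View pics/m5.png

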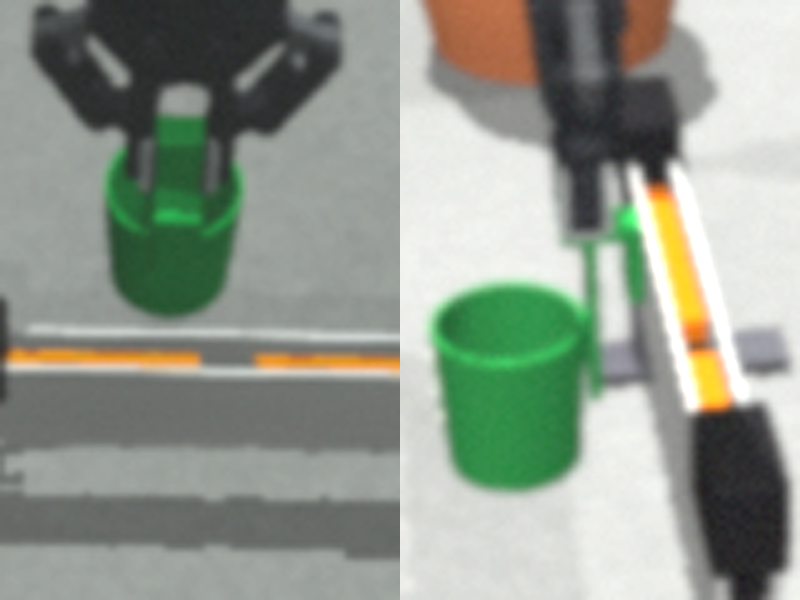

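The picture shows the cup held upright in front of the rail. In the scene crop the hook's outer edge is near (178,222) and the notch spans columns 200–255; in the side crop the toe is at (635,290), clear of the lip. Next I'll compute the hook's offset from the TCP.

```bash
python3 - <<'E'
from h import *
np.set_printoptions(precision=4,suppress=True)
a=cv2.imread("pics/s5.png");b=cv2.imread("pics/d5.png")
print("scene col",a[158:200,295:297,1].mean(1).astype(int)); print("row182",a[181:184,282:310].mean(0)[:,[1,2]].astype(int).tolist())
for r in(178.5,183.5,184.5):print(r,onz("scene",(295.6,r),.205))
# side: green bridge/toe: rows of toe column
h=cv2.cvtColor(b,cv2.COLOR_BGR2HSV);g=cv2.inRange(h,(45,90,50),(78,255,255))
for v in range(158,186,2):
    xs=np.where(g[v,265:300])[0]+265;print(v,xs.min() if len(xs) else None,xs.max() if len(xs) else None,len(xs))
P=camera_params("side");T=np.linalg.inv(P["world_from_camera"]);K=np.array(P["camera_matrix"])
def pj(p):
    q=K@(T@[*p,1])[:3];return (q[:2]/q[2]).round(1)
for dx in(.018,.026):
  for z in(.169,.205):print(dx,z,pj((.5446+dx,.0132-.011,z)))
E
```

```text
scene col [108 113 114 113 106  94  86  85  85  86  84  71  65  64  63  63  63  62
  64  67  77  84  84  90 107 117  99  75  65  64  64  63  64  63  62  63
  64  63  63  64  63  62]
row182 [[82, 36], [93, 32], [93, 29], [81, 29], [74, 28], [69, 28], [64, 28], [62, 28], [73, 28], [99, 32], [111, 31], [113, 32], [113, 32], [108, 31], [101, 30], [98, 31], [97, 31], [91, 30], [74, 29], [61, 28], [58, 28], [62, 30], [70, 29], [85, 31], [99, 38], [101, 64], [109, 95], [115, 109]]
178.5 [0.5515 0.0136 0.205 ]
183.5 [0.5659 0.013  0.205 ]
184.5 [0.5687 0.0129 0.205 ]
158 None None 0
160 None None 0
162 278 281 4
164 278 282 5
166 278 282 5
168 280 282 3
170 281 282 2
172 281 282 2
174 281 283 3
176 281 283 3
178 265 283 5
180 265 273 6
182 265 273 9
184 265 273 9
0.018 0.169 [280.2 181.5]
0.018 0.205 [279.8 166.6]
0.026 0.169 [283.9 181.1]
0.026 0.205 [283.6 166.3]
```

{"fn": "jog_arm", "kwargs": {"xyz": [[-0.0072, -0.002, 0], [-0.0072, -0.002, 0], [-0.0072, -0.002, 0], [-0.0072, 0, 0], [0, 0, 0.008], [0, 0, 0.008], [0, 0, 0.006], [0, 0, 0.004], [0, 0, 0.002], [0, 0, 0.002], [0, 0, 0.002], [0, 0, 0]], "turn": [0, 0, 0, 0, 0, 0, 0, 0, 0, 0, 0, 0], "fingers": [0, 0, 0, 0, 0, 0, 0, 0, 0, 0, 0, 0]}}

```text
t: 8.07
position: [0.5741, 0.0055, 0.1737]
eef_rot: [-0.0, 0.02, 1.0, -0.0]
contact_force: [0.1, 0.6, -0.5]
width: 0.0215
finger_force: 42.4
```

{"fn": "jog_arm", "kwargs": {"xyz": [[0, 0, 0.002], [0, 0, 0.002], [0, 0, 0.002], [0, 0, 0.001], [0, 0, 0.001], [0, 0, 0.001], [0, 0, 0.001], [0, 0, 0]], "turn": [0, 0, 0, 0, 0, 0, 0, 0], "fingers": [0, 0, 0, 0, 0, 0, 0, 0]}}

```text
t: 8.73
position: [0.5742, 0.0055, 0.1637]
eef_rot: [-0.0, 0.02, 1.0, 0.0]
contact_force: [-0.7, 0.4, -0.6]
width: 0.0215
finger_force: 42.4
```

{"fn": "jog_arm", "kwargs": {"xyz": [[0, 0, 0.001], [0, 0, 0.001], [0, 0, 0.001], [0, 0, 0]], "turn": [0, 0, 0, 0], "fingers": [0, 0, 0, 0]}}

```text
t: 9.07
position: [0.5744, 0.0055, 0.1613]
eef_rot: [0.0, 0.02, 1.0, -0.0]
contact_force: [-1.4, -0.4, 3.1]
width: 0.0214
finger_force: 42.9
```

{"fn": "jog_arm", "kwargs": {"xyz": [[0, 0.002, 0], [0, 0.002, 0], [0, 0.002, 0], [0, 0.002, 0], [0, 0.002, 0], [0, 0.002, 0], [0, 0.002, 0], [0, 0.002, 0], [0, 0.002, 0], [0, 0.002, 0], [0, 0.002, 0], [0, 0.002, 0], [0, 0.002, 0], [0, 0.002, 0], [0, 0, 0]], "turn": [0, 0, 0, 0, 0, 0, 0, 0, 0, 0, 0, 0, 0, 0, 0], "fingers": [0, 0, 0, 0, 0, 0, 0, 0, 0, 0, 0, 0, 0, 0, 0]}}

```text
t: 10.32
position: [0.5755, 0.0339, 0.1609]
eef_rot: [-0.0, 0.02, 1.0, 0.0]
contact_force: [0.3, -4.2, 3.0]
width: 0.0216
finger_force: 43.0
```

{"fn": "jog_arm", "kwargs": {"xyz": [[0, 0.001, 0], [0, 0.001, 0], [0, 0.001, 0], [0, 0.001, 0], [0, 0, 0]], "turn": [0, 0, 0, 0, 0], "fingers": [0, 0, 0, 0, 0]}}

```text
t: 10.73
position: [0.5747, 0.0386, 0.16]
eef_rot: [-0.001, 0.02, 1.0, 0.001]
contact_force: [1.1, 0.3, -0.3]
width: 0.0214
finger_force: 42.3
```

{"fn": "jog_arm", "kwargs": {"xyz": [[0, 0.0007, 0], [0, 0, 0.001], [0, 0, 0.001], [0, 0, 0.001], [0, 0, 0.001], [0, 0, 0]], "turn": [0, 0, 0, 0, 0, 0], "fingers": [0, 0, 0, 0, 0, 0]}}

```text
t: 11.23
position: [0.5754, 0.0382, 0.1565]
eef_rot: [-0.0, 0.02, 1.0, 0.0]
contact_force: [-0.9, -0.3, -1.1]
width: 0.0214
finger_force: 42.3
```

In the notch with no load. Lowering to the floor.

{"fn": "jog_arm", "kwargs": {"xyz": [[0, 0, 0.001], [0, 0, 0.001], [0, 0, 0.001], [0, 0, 0.001], [0, 0, 0.001], [0, 0, 0]], "turn": [0, 0, 0, 0, 0, 0], "fingers": [0, 0, 0, 0, 0, 0]}}

```text
t: 11.73
position: [0.5755, 0.0381, 0.1516]
eef_rot: [-0.0, 0.02, 1.0, -0.0]
contact_force: [0.3, 0.4, -1.6]
width: 0.0216
finger_force: 42.3
```

{"fn": "jog_arm", "kwargs": {"xyz": [[0, 0, 0.0007], [0, 0, 0.0007], [0, 0, 0.0006], [0, 0, 0]], "turn": [0, 0, 0, 0], "fingers": [0, 0, 0, 0]}}

```text
t: 12.07
position: [0.5757, 0.0381, 0.1501]
eef_rot: [0.0, 0.02, 1.0, 0.0]
contact_force: [-1.8, -0.2, 1.9]
width: 0.0215
finger_force: 42.7
```

{"fn": "jog_arm", "kwargs": {"xyz": [[0, 0, -0.0006], [0, 0, 0], [0, 0, 0], [0, 0, 0], [0, 0, 0], [0, 0, 0], [0, 0, 0], [0, 0, 0], [0, 0, 0], [0, 0, 0]], "turn": [0, 0, 0, 0, 0, 0, 0, 0, 0, 0], "fingers": [0, 0, 0.27, 0.3, 0.35, 0.45, 0.6, 0.7, 0.7, 0.7]}}

```text
t: 12.9
position: [0.5757, 0.0381, 0.1505]
eef_rot: [-0.0, 0.02, 1.0, -0.0]
contact_force: [0.0, -0.9, -0.2]
width: 0.0599
finger_force: 0.0
```

```bash
python3 - <<'E'
from h import *
s=manip.state();print(s["t"],s["position"].round(4),s["contact_force"].round(2),s["width"],s["finger_force"])
for n in("scene","side"):
    i=camera(n);cv2.imwrite(f"pics/{n}6.png",i);h=cv2.cvtColor(i,cv2.COLOR_BGR2HSV);g=cv2.inRange(h,(45,90,50),(78,255,255))
    if n=="scene":g=g[:,220:400];o=220
    else:g=g[:400,150:400];o=150
    x,y,w,hh=cv2.boundingRect(g);print(n,x+o,y,w,hh,cv2.countNonZero(g))
E
```

```text
12.9 [0.5757 0.0381 0.1505] [ 0.   -0.87 -0.16] 0.05987771665570751 0.0
scene 291 186 27 27 397
side 256 165 38 67 1041
```

{"fn": "jog_arm", "kwargs": {"xyz": [[0, 0, -0.005], [0, 0, -0.015], [0, 0, -0.025], [0, 0, -0.03], [0, 0, -0.03], [0, 0, -0.02], [0.03, 0, 0], [0.035, 0, 0], [0.035, 0, 0], [0.02, 0, 0], [0, 0, 0], [0, 0, 0], [0, 0, 0]], "turn": [0, 0, 0, 0, 0, 0, 0, 0, 0, 0, 0, 0, 0], "fingers": [0.8, 1, 1, 1, 1, 1, 1, 1, 1, 1, 1, 1, 1]}}

```text
t: 14.08
position: [0.4567, 0.0431, 0.2761]
eef_rot: [0.001, 0.02, 1.0, 0.0]
contact_force: [-0.1, -0.1, 0.3]
width: 0.085
finger_force: 0.0
```

```bash
python3 - <<'E'
from h import *
np.set_printoptions(precision=4,suppress=True)
s=manip.state();print(s["t"],s["position"].round(4),s["contact_force"].round(2))
I={}
for n,o,e in(("scene",220,400),("side",150,400)):
    i=I[n]=camera(n);cv2.imwrite(f"pics/{n}7.png",i);h=cv2.cvtColor(i,cv2.COLOR_BGR2HSV);g=cv2.inRange(h,(45,90,45),(78,255,255))[:400,o:e]
    x,y,w,hh=cv2.boundingRect(g);print(n,x+o,y,w,hh,cv2.countNonZero(g))
    for v in range(y,y+hh,3):
        xs=np.where(g[v])[0]+o;print(v,xs.min() if len(xs) else 0,xs.max() if len(xs) else 0,len(xs),end=" | ")
    print()
def pj(n,p):
    P=camera_params(n);T=np.linalg.inv(P["world_from_camera"]);K=np.array(P["camera_matrix"]);q=K@(T@[*p,1])[:3];return (q[:2]/q[2]).round(1)
for n in I:
    print(n,"tabtop expect",pj(n,(.5745,.038,.185)),"hook end top",pj(n,(.5945,.038,.151)),"bowl bottom",pj(n,(.5405,.04,.035)))
E
```

```text
14.0833 [0.4567 0.0431 0.2761] [-0.06 -0.08  0.33]
scene 291 186 27 27 403
186 303 307 5 | 189 302 310 9 | 192 302 310 9 | 195 295 312 18 | 198 292 315 24 | 201 291 316 26 | 204 291 316 26 | 207 301 309 9 | 210 301 309 9 | 
side 256 165 38 67 1154
165 278 281 4 | 168 275 282 8 | 171 276 282 7 | 174 277 283 7 | 177 278 290 11 | 180 278 291 14 | 183 279 291 13 | 186 283 292 3 | 189 283 293 3 | 192 272 285 8 | 195 262 285 24 | 198 258 286 29 | 201 256 286 31 | 204 257 287 31 | 207 258 287 28 | 210 259 288 27 | 213 260 284 25 | 216 261 284 24 | 219 262 285 24 | 222 263 285 23 | 225 264 284 21 | 228 265 281 17 | 231 270 274 5 | 
scene tabtop expect [306.4 191.9] hook end top [305.9 207.7] bowl bottom [302.9 216.4]
side tabtop expect [283.  166.2] hook end top [292.2 178.8] bowl bottom [270.  222.7]
```

```bash
python3 -c "
from rig import job
print(job.finish_job())"
```

```text
the job is handed in; nothing more can be done
None
```

The green cup is hanging close to upright in the notch, leaning an estimated 2–3° outward at the top, and the job is handed in at about 14 s; contact force read about 4 N at most, the pot and shaker were never approached, and the front lip was inferred because the rail looked the same on both sides.

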